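Draw the spindle lock with the hooked rod

TASK

Free the spindle of the lapping drive: its lock bolt sits under the barred finger guard, too deep for a hand. Take the rod with the hooked end, reach in through the open front, catch the bolt's knob from behind and draw the bolt fully back towards the front, then take the hook out and lay it flat on the bench outside the guard. Leave the straight rod lying where it is.

Things in the scene. Friction and masses are not known exactly. Their poses are not given: they have to be found in the camera images.
- hook_grip (a point): Grip and balance point of the hooked rod (0.12 kg), mid-height of its flat-sided wooden handle, 12 mm above the bench as it lies. Handle 24 mm wide and high, from 65 mm behind this point to 45 mm ahead (ferrule to 55). x along the rod to the hook, y left, z up. A steel rod 8 mm thick runs level from the handle to 190 mm ahead, then bends square left (+y), level, into a 45 mm prong.
- hook_prong (a point): Middle of the hooked rod's prong: 190 mm ahead and 22.5 mm left of the grip point, at the same height; same axes. The prong is 8 mm thick; its rounded end reaches 49 mm left of the rod's centre line.
- bolt_knob (a point): On the axis of the bolt's upright steel knob, 45 mm above the bench; moves with the bolt. Knob: stem 12 mm thick, free from 23 to 64 mm above the bench, then a cap 16 mm wide up to 70 mm. Bolt and rails stay below 23 mm. x points into the guard (away from its open front, along the bolt), y left, z up.
- lock_bolt (a joint): Travel of the bolt in m: 0 = locked (nose in the toothed wheel), 0.055 = fully back against its stop. It moves towards the open front (to -x of bolt_knob), needs about 2 N, and stays where it is left. Starts between 0 and 0.008.
- lap_guard: Grey steel guard fixed to the bench, 190 deep, 200 wide, 90 mm high, roofed by bars (under side 84 mm up). Origin on the bench under the knob when locked; x inwards, y left. Open front at x = -90 mm, back wall +100, side walls y = -100 and +100 (4 mm thick), base plate 6 mm thick. Behind the bolt a toothed wheel, radius 33, centre x = 62, 25 mm high, its spindle 24 wide, 39 mm high.
- plain_rod: Bystander: a rod with the same wooden handle, as long, but with a straight end and no hook. Origin under the handle, on the bench; x along the rod.

How it is judged:
By the outcome, as a careful person would: the job done as asked, in the order asked, and still so for the second after the job is handed in, with the robot touching nothing.
It also fails if it takes over 48 s, if anything falls off the work surface, if the arm or the gripper's body presses on something with over 40 N, if the wrist force passes 120 N, or if a joint passes its speed limit or range.

ROBOT

A 7-joint arm with a two-finger parallel gripper is mounted at the origin on a cart in front of the work surface, level with it; the furniture and walls round the work are solid. World frame = base frame: x ahead of the robot, y to its left, z up, the work surface at z = 0. Lengths are in m, angles in rad, forces in N, time in s.
With the tool pointing down it reaches from about 0.4 to 0.925 m from the base axis. Payload 4.1 kg.
Tool frame: the origin (TCP) lies between the finger pads; the fingertips stand 11 mm ahead of it and the grasp point (between the pads) lies 8 mm behind it; z points along the fingers, y is the line along which they close (so a half turn about z gives the same grasp; the last joint's range is limited). The gripper opens to 85 mm and grips with 20 to 120 N. Pads are 22 mm wide; open, the fingers measure 114 mm over their backs; the gripper's body (76 mm by 85 mm) begins 54 mm behind the grasp point. The pads swing forward as they close: fully open they stand 13 mm farther back than shut.
Start: joints at [1.09, 0.398, 0.045, 1.537, -0.019, 1.207, -0.051], TCP at [0.242, -0.603, 0.242] pointing down, gripper open.
Joint ranges: [-2.82, 2.82], [-0.49, 2.23], [-1.37, 1.46], [0, 2.46], [-1.36, 4.5], [0.23, 2], [-2.94, 2.94]. Speed limits (rad/s): [2.57, 2.57, 3.14, 3.14, 3.14, 3.14, 3.14].

INTERFACE

Orientations are given as a unit quaternion [x, y, z, w].
In Python, from station import bot, vision gives the robot as it stands.
- The arm moves only by the tool carry_out, never from a script. Its argument "increments" is a list of rows, each an object of numbers: "ax", "ay", "az": the turn, a rotation vector about the tool's x, y, z in degrees; "dx", "dy", "dz": the shift along the tool's x, y, z in cm; "jaw": the gripper command: -1 is shut, 1 is fully open, values between are in proportion. A call has exactly 8 rows; each row is the pose to reach, as a shift and turn from the pose commanded when the call began, along the tool's axes at that moment; what a row does not reach only later rows make up. A row lasts 1/12 s, in which the tool goes at most 41.7 mm and 7.16 degrees, less where a joint would pass 70% of its speed; a pose out of reach is approached as far as the arm can. A call with a gripper value outside its range is refused whole. The fingers move at their own pace and stop on an object; "grip_force" is the grip in N (left out, the last holds). Time passes only in rows, so rows that repeat a pose let the fingers close, or fill a call up. It gives the time, the measured TCP pose, the force, the opening and the grip force at its end, in the units of the state.
- bot.get_obs(): the state, without advancing time (a new reading comes with each control period).
- vision.snapshot(name): name is "scene" or "top" or "wrist"; returns a dict with "color" (420x560x3 uint8, blue, green, red), "depth" (420x560 float32, m along the optical axis (not along the pixel's ray), 0 where there is no reading), "camera_matrix" (3x3 intrinsics, pixels), "D" ([k1, k2, p1, p2, k3] as OpenCV has them; the pictures are not rectified), "R" (3x3) and "t" (3): a world point X has camera coordinates R X + t; the wrist camera has in their place "mount" (4x4, takes a point from camera to tool coordinates, whose origin is the TCP and whose axes are the flange's). Camera axes: x right, y down, z forward; pixel columns grow to the right and rows downward; lengths in m; the calibration is good to about 2 mm. A picture is of the moment at which its call begins: read the wrist's pose just before it.
- bot.job_done(): hands the job in; it is judged then, once.
The state is a dict: "clock": time; "qpos": joint angles; "dq": joint speeds; "effort": joint torques, N m; "tool_pos": TCP position; "tool_rot": TCP orientation; "ft_force": force on the tool from outside, world axes, zero at the start; "wrist_torque": the same for the moment, N m; "gripper_width": finger opening in m; "finger_force": force on a finger pad.
Only numpy, scipy, OpenCV 4.12 (cv2) and the standard library are available. Lean on these libraries where they do the work, as an engineer would, in place of code of your own. Each camera call takes 0.05 s, during which the arm holds its last target. There are 200 camera calls.

## Working session

There is one attempt and no reset: what is moved stays moved. The work goes in short steps, Python scripts to look and compute and a tool call to move; the robot and the scene stay as the last step left them, time stands still between calls to the robot, and variables do not carry over. Pictures are saved under pics/ and viewed, at most 10 in all, crops included, and the job is handed in when it is done.

Besides the shell and the picture viewer there is one more tool, called by a JSON object that holds its "fn" and its "kwargs". carry_out: Moves the arm, as the interface text tells. Its arguments: {"type":"object","properties":{"increments":{"type":"array"},"grip_force":{"type":"number"}},"required":["increments"]}

```bash
mkdir -p pics; cat > h.py <<'E'
import numpy as np, cv2, pickle
from scipy.spatial.transform import Rotation as Ro
from station import bot, vision
def snap(n):
    o=bot.get_obs(); s=vision.snapshot(n)
    if 'mount' in s:
        T=np.eye(4);T[:3,:3]=Ro.from_quat(o['tool_rot']).as_matrix();T[:3,3]=o['tool_pos']
        W=T@np.array(s['mount']); s['R']=W[:3,:3].T; s['t']=-s['R']@W[:3,3]
    pickle.dump(s,open(f'pics/{n}.pkl','wb')); return s
def load(n): return pickle.load(open(f'pics/{n}.pkl','rb'))
def ray(s,u,v):
    p=cv2.undistortPoints(np.array([[[u,v]]],float),np.array(s['camera_matrix']),np.array(s['D']))[0,0]
    R=np.array(s['R']); return -R.T@np.array(s['t']), R.T@np.array([p[0],p[1],1])
def onz(s,u,v,z):
    c,d=ray(s,u,v); return c+d*(z-c[2])/d[2]
def dep(s,u,v):
    c,d=ray(s,u,v); return c+d*s['depth'][int(v),int(u)]
E
python3 - <<'E'
from h import *
for n in ['scene','top']:
    s=snap(n); cv2.imwrite(f'pics/{n}.png',cv2.resize(s['color'],(800,600),interpolation=cv2.INTER_CUBIC)); print(n,-s['R'].T@s['t'],s['R'])
print(bot.get_obs())
E
```

```text
scene [ 0.61577031 -0.95480193  0.72145842] [[ 0.99947607 -0.02491476 -0.02066031]
 [-0.03145151 -0.59690739 -0.80169344]
 [ 0.00764171  0.8019232  -0.59737826]]
top [ 0.50733642 -0.08277048  1.11246407] [[ 0.02402546 -0.99962089  0.01344784]
 [-0.99439324 -0.02528114 -0.10267883]
 [ 0.10297988 -0.01090553 -0.99462365]]
{'clock': 0.1, 'qpos': array([ 1.09000331,  0.39913347,  0.04503982,  1.53771516, -0.01868835,
        1.20692052, -0.05071356]), 'dq': array([-0.00082748, -0.00135265,  0.00049545, -0.00096784,  0.00068953,
       -0.00258346,  0.00036508]), 'effort': array([ 4.70734536e-03, -4.76260543e+01,  1.37079667e+00, -2.54950869e+01,
        1.20829509e-02,  5.00862894e-03,  2.67953459e-05]), 'tool_pos': array([ 0.24199997, -0.60269189,  0.24137472]), 'tool_rot': array([ 9.81824654e-01,  1.89788247e-01, -2.32032626e-04, -8.46412822e-04]), 'ft_force': array([ 0.66988701,  0.20714189, -0.19686334]), 'wrist_torque': array([-0.01843457,  0.01778832,  0.01158603]), 'finger_force': 0.0, 'gripper_width': 0.08551242166196354}
```

View pics/top.png

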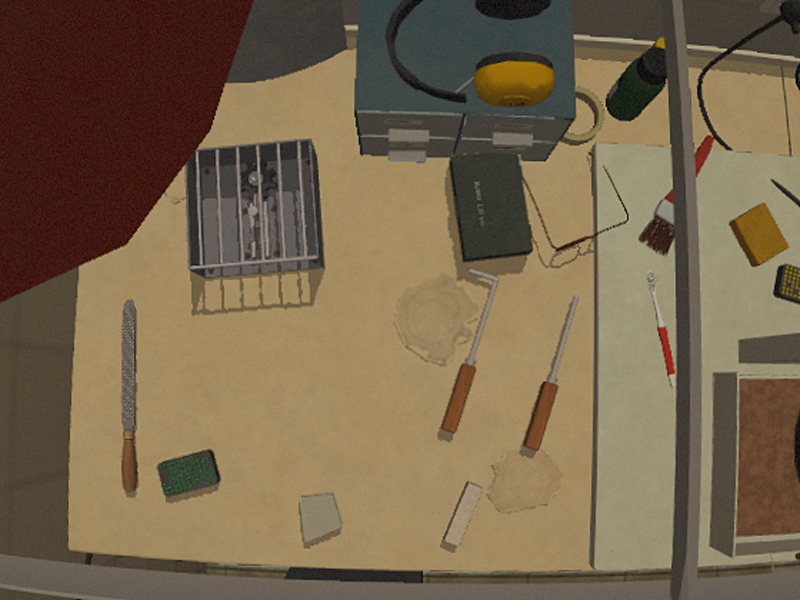

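View pics/scene.png

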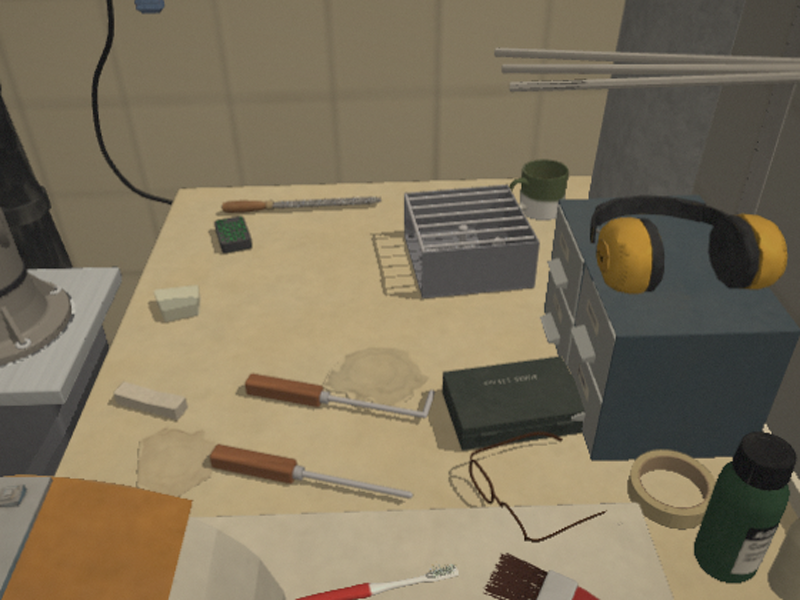

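The top view shows the guard at about (190–320, 140–270), with the knob near (254,178). The hook's elbow is at (495,281), its prong tip at (470,272) and its handle end at (447,435). The straight rod is to the right of it, running from (575,297) to (535,450). Next I'll convert these pixels to positions.

```bash
python3 - <<'E'
from h import *
np.set_printoptions(precision=4,suppress=True)
s=load('top')
def P(n,u,v,z): print(n,onz(s,u*.7,v*.7,z),'dep',dep(s,u*.7,v*.7))
for n,u,v,z in [('elbow',495,281,.012),('tip',470,272,.012),('rodferr',473,365,.012),('hEnd',447,435,.012),('knobcap',254,178,.07),('gFL',190,273,.09),('gFR',322,267,.09),('gBL',188,148,.09),('gBR',314,140,.09),('plain tip',575,297,.012),('plain end',534,450,.012),('redthing',100,150,.5),('lamp2',230,60,.5),('rail R',683,300,.5),('rail bottom',300,580,.5),('black box',490,200,.04),('cab',500,30,.1)]: P(n,u,v,z)
# handle colour mask in top
hsv=cv2.cvtColor(s['color'],cv2.COLOR_BGR2HSV)
m=((hsv[...,0]<12)&(hsv[...,1]>120)&(hsv[...,2]>70)).astype('uint8')
k,l,st,c=cv2.connectedComponentsWithStats(m)
for i in range(1,k):
    if 300<st[i,4]<3000:
        q=np.argwhere(l==i)[:,::-1].astype(np.float32); r=cv2.minAreaRect(q); print(st[i],r, onz(s,*r[0],.022)); b=cv2.boxPoints(r); print([onz(s,*p,.02)[:2] for p in b])
d=s['depth']
c=s['color']
a=cv2.resize(c[90:200,125:235],(600,600),interpolation=cv2.INTER_CUBIC)
a=cv2.convertScaleAbs(a,alpha=1.6,beta=10)
cv2.imwrite('pics/g.png',a)
E
```

```text
elbow [ 0.6608 -0.2451  0.012 ] dep [ 0.6603 -0.2446  0.0156]
tip [ 0.6743 -0.2043  0.012 ] dep [ 0.6736 -0.2038  0.0166]
rodferr [ 0.5246 -0.2113  0.012 ] dep [ 0.5246 -0.2109  0.0155]
hEnd [ 0.4128 -0.172   0.012 ] dep [ 0.4115 -0.1732 -0.0026]
knobcap [0.8059 0.1413 0.07  ] dep [0.8155 0.1485 0.0367]
gFL [0.6507 0.2277 0.09  ] dep [ 0.6641  0.2567 -0.0056]
gFR [0.6643 0.0265 0.09  ] dep [0.6749 0.0338 0.0214]
gBL [0.8477 0.245  0.09  ] dep [ 0.5294 -0.0616  1.0463]
gBR [0.8626 0.0472 0.09  ] dep [ 0.8964  0.0595 -0.0072]
plain tip [ 0.6382 -0.3771  0.012 ] dep [ 0.638  -0.3767  0.0132]
plain end [ 0.3908 -0.3119  0.012 ] dep [ 0.3895 -0.3144 -0.0002]
redthing [0.7097 0.2008 0.5   ] dep [ 0.5073 -0.0828  1.1125]
lamp2 [0.8001 0.0801 0.5   ] dep [ 0.5338 -0.068   1.057 ]
rail R [ 0.5801 -0.35    0.5   ] dep [ 0.5164 -0.1161  1.0361]
rail bottom [ 0.3224 -0.0057  0.5   ] dep [ 0.4816 -0.072   1.0271]
black box [ 0.7876 -0.2322  0.04  ] dep [ 0.7866 -0.2317  0.0436]
cab [ 1.0537 -0.2404  0.1   ] dep [ 0.9954 -0.2236  0.2081]
```

View pics/g.png

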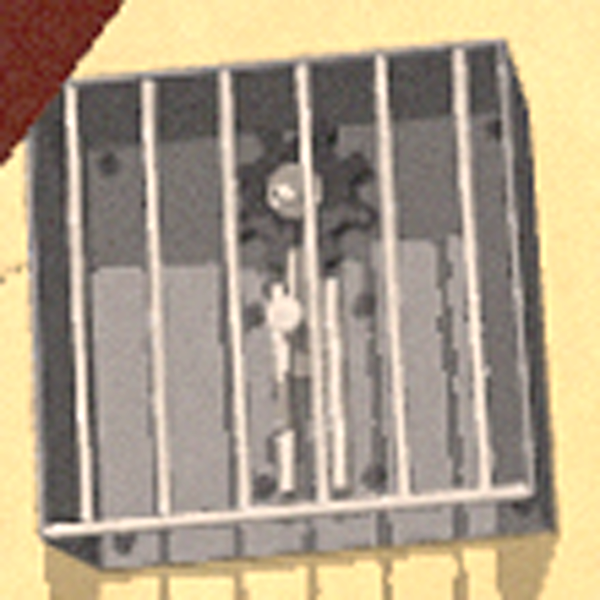

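The crop shows the knob cap at crop (285,313), which is full-image (177.3,147.4), and the spindle behind it at (291,190). The front bar runs from (48,533) to (530,490). Now I'll refine the hook and guard frames, check the overhead bars and compute the first move.

```bash
cat >> h.py <<'E'
np.set_printoptions(precision=4,suppress=True)
def plan(tgt,yaw,o=None):
    o=o or bot.get_obs(); R=Ro.from_quat(o['tool_rot'])
    Rt=Ro.from_euler('z',yaw,degrees=True)*Ro.from_euler('x',180,degrees=True)
    print('shift cm',R.inv().apply(np.array(tgt)-o['tool_pos'])*100,'turn deg',np.degrees((R.inv()*Rt).as_rotvec()),'tcp',o['tool_pos'],'t',o['clock'])
E
python3 - <<'E'
from h import *
s=load('top'); k=125;f=110/600
for n,u,v,z in [('knob',285,313,.07),('spindle',291,190,.039),('FL',48,533,.088),('FR',530,490,.088),('BR',503,42,.09)]:
    print(n,onz(s,125+u*f,90+v*f,z))
c=s['color'][180:320,300:400]
cv2.imwrite('pics/hk.png',cv2.convertScaleAbs(cv2.resize(c,(428,600),interpolation=cv2.INTER_CUBIC),alpha=1.4))
q=load('scene')
for u,v in [(520,52),(650,60),(780,68),(520,85),(700,20)]: print(u,v,dep(q,u*.7,v*.7))
plan([.48,-.20,.20],-16)
E
```

```text
knob [0.7536 0.1395 0.07  ]
spindle [0.8143 0.1467 0.039 ]
FL [0.6584 0.2269 0.088 ]
FR [0.6798 0.0343 0.088 ]
BR [0.8632 0.0529 0.09  ]
520 52 [ 0.7041 -0.4984  0.5715]
650 60 [ 0.7735 -0.5294  0.5747]
780 68 [ 0.8252 -0.5746  0.5839]
520 85 [ 0.6954 -0.5519  0.5708]
700 20 [1.0478 0.0581 0.4231]
shift cm [ 37.0935 -28.4912   4.1824] turn deg [-0.0941  0.0406 37.8809] tcp [ 0.242  -0.6027  0.2414] t 0.1
```

View pics/hk.png

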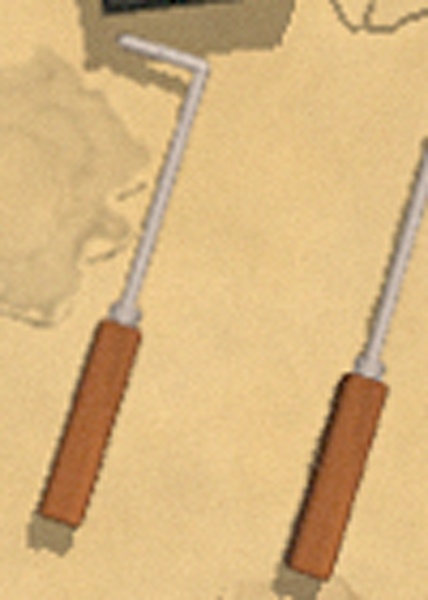

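The crop shows the hook's elbow at (203,69), its prong tip at (122,40), the ferrule at (125,312) and the rear end of the handle at about (60,522). I'll move above the handle.

{"fn": "carry_out", "kwargs": {"increments": [{"dx": 3,"dy": -2.3,"dz": 0,"az": 5},{"dx": 6,"dy": -4.6,"dz": 0,"az": 10},{"dx": 9,"dy": -6.9,"dz": 0,"az": 15},{"dx": 12,"dy": -9.2,"dz": 0,"az": 20},{"dx": 15,"dy": -11.5,"dz": 0,"az": 25},{"dx": 18,"dy": -13.8,"dz": 0,"az": 30},{"dx": 21,"dy": -16.1,"dz": 0,"az": 34},{"dx": 24,"dy": -18.4,"dz": 0,"az": 38}]}}

```text
$.increments[0]: bad value
```

```bash
python3 - <<'E'
from h import *
s=load('top')
g=lambda u,v,z:onz(s,300+u/4.28,180+v/4.28,z)
e=g(203,69,.012);t=g(122,40,.012);f=g(125,314,.014);h=g(62,522,.018);hf=g(120,322,.024)
print(e,t,f,h,hf)
x=(e-h)[:2];yaw=np.degrees(np.arctan2(x[1],x[0]));x/=np.hypot(*x);print('yaw',yaw,np.degrees(np.arctan2(*(e-f)[1::-1])), 'prong yaw',np.degrees(np.arctan2(*(t-e)[1::-1])))
G=e[:2]-.190*x; print('grip',G,h[:2]+.065*x, f[:2]-.055*x)
plan([*G,.15],yaw)
E
```

```text
[ 0.6622 -0.2473  0.012 ] [ 0.6768 -0.2031  0.012 ] [ 0.5294 -0.2067  0.014 ] [ 0.4191 -0.175   0.018 ] [ 0.5249 -0.203   0.024 ]
yaw -16.569720619134237 -17.00720239488065 prong yaw 71.7067095627642
grip [ 0.4801 -0.1931] [ 0.4814 -0.1935] [ 0.4767 -0.191 ]
shift cm [ 37.3574 -29.1199   9.1834] turn deg [-0.0939  0.0411 38.4506] tcp [ 0.242  -0.6027  0.2414] t 0.1
```

{"fn": "carry_out", "kwargs": {"increments": [{"dx": 3,"dy": -2.3,"dz": 0,"ax": 0,"ay": 0,"az": 5,"jaw": 1},{"dx": 6,"dy": -4.6,"dz": 0,"ax": 0,"ay": 0,"az": 10,"jaw": 1},{"dx": 9,"dy": -6.9,"dz": 0,"ax": 0,"ay": 0,"az": 15,"jaw": 1},{"dx": 12,"dy": -9.2,"dz": 0,"ax": 0,"ay": 0,"az": 20,"jaw": 1},{"dx": 15,"dy": -11.5,"dz": 0,"ax": 0,"ay": 0,"az": 25,"jaw": 1},{"dx": 18,"dy": -13.8,"dz": 0,"ax": 0,"ay": 0,"az": 30,"jaw": 1},{"dx": 21,"dy": -16.1,"dz": 0,"ax": 0,"ay": 0,"az": 34,"jaw": 1},{"dx": 24,"dy": -18.4,"dz": 0,"ax": 0,"ay": 0,"az": 38.5,"jaw": 1}]}}

```text
clock: 0.77
tool_pos: [0.3967, -0.3411, 0.242]
tool_rot: [0.989, -0.146, -0.0, -0.0]
ft_force: [0.9, -0.5, -0.1]
gripper_width: 0.0857
finger_force: 0.0
```

```bash
python3 -c "
from h import *
plan([.480,-.193,.15],-16.8)"
```

```text
shift cm [  3.6853 -16.5855   9.2014] turn deg [-0.003   0.0277 -0.0322] tcp [ 0.3967 -0.3411  0.242 ] t 0.7667
```

{"fn": "carry_out", "kwargs": {"increments": [{"dx": 0.6,"dy": -2.8,"dz": 1.5,"ax": 0,"ay": 0,"az": 0,"jaw": 1},{"dx": 1.2,"dy": -5.6,"dz": 3,"ax": 0,"ay": 0,"az": 0,"jaw": 1},{"dx": 1.8,"dy": -8.4,"dz": 4.5,"ax": 0,"ay": 0,"az": 0,"jaw": 1},{"dx": 2.4,"dy": -11.2,"dz": 6,"ax": 0,"ay": 0,"az": 0,"jaw": 1},{"dx": 3.0,"dy": -14,"dz": 7.5,"ax": 0,"ay": 0,"az": 0,"jaw": 1},{"dx": 3.7,"dy": -16.6,"dz": 9.2,"ax": 0,"ay": 0,"az": 0,"jaw": 1},{"dx": 3.7,"dy": -16.6,"dz": 9.2,"ax": 0,"ay": 0,"az": 0,"jaw": 1},{"dx": 3.7,"dy": -16.6,"dz": 9.2,"ax": 0,"ay": 0,"az": 0,"jaw": 1}]}}

```text
clock: 1.43
tool_pos: [0.4791, -0.1925, 0.149]
tool_rot: [0.99, -0.142, -0.001, -0.0]
ft_force: [-0.8, -0.7, 0.7]
gripper_width: 0.0856
finger_force: 0.0
```

```bash
python3 - <<'E'
from h import *
s=snap('wrist')
cv2.imwrite('pics/w1.png',cv2.resize(s['color'],(800,600),interpolation=cv2.INTER_CUBIC))
plan([.480,-.193,.013],-16.8)
# predicted pixels
K=np.array(s['camera_matrix']);x=np.array([np.cos(np.radians(-16.8)),np.sin(np.radians(-16.8))])
for d,z in [(-.065,.024),(.045,.024),(.055,.012),(.190,.012),(0,.024)]:
    X=np.array([.480+d*x[0],-.193+d*x[1],z]); print(d,cv2.projectPoints(X[None],cv2.Rodrigues(s['R'])[0],s['t'],K,np.array(s['D']))[0].ravel()/.7)
E
```

```text
shift cm [ 0.0811 -0.1752 13.6803] turn deg [0.0291 0.0769 0.2423] tcp [ 0.4789 -0.1944  0.1498] t 1.4833
-0.065 [395.2022 403.6278]
0.045 [396.5187 216.8809]
0.055 [396.6327 196.865 ]
0.19 [398.5505 -74.8496]
0 [395.9446 298.2783]
```

View pics/w1.png

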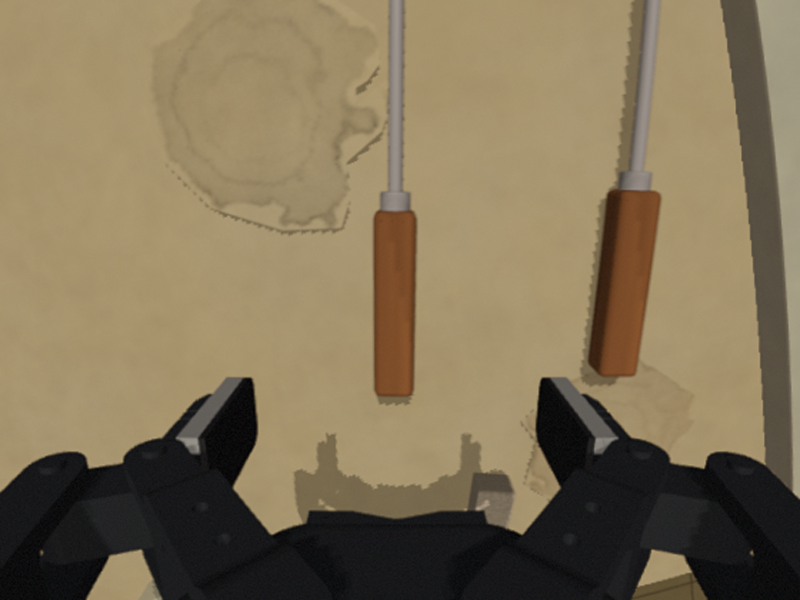

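The wrist view shows the handle centred on column 395, spanning rows 211–395, with the rod at column 397. My estimate is right laterally, and the grip point lies about 4 mm further ahead. I'll descend and grip.

{"fn": "carry_out", "kwargs": {"increments": [{"dx": 0.2,"dy": -0.1,"dz": 2.5,"ax": 0,"ay": 0,"az": 0,"jaw": 1},{"dx": 0.4,"dy": -0.1,"dz": 5,"ax": 0,"ay": 0,"az": 0,"jaw": 1},{"dx": 0.4,"dy": -0.1,"dz": 7.5,"ax": 0,"ay": 0,"az": 0.2,"jaw": 0.8},{"dx": 0.4,"dy": -0.1,"dz": 9.5,"ax": 0,"ay": 0,"az": 0.2,"jaw": 0.6},{"dx": 0.4,"dy": -0.1,"dz": 11.5,"ax": 0,"ay": 0,"az": 0.2,"jaw": 0.4},{"dx": 0.4,"dy": -0.1,"dz": 12.7,"ax": 0,"ay": 0,"az": 0.2,"jaw": 0.3},{"dx": 0.4,"dy": -0.1,"dz": 13.4,"ax": 0,"ay": 0,"az": 0.2,"jaw": 0.2},{"dx": 0.4,"dy": -0.1,"dz": 13.6,"ax": 0,"ay": 0,"az": 0.2,"jaw": 0.0}], "grip_force": 60}}

```text
clock: 2.15
tool_pos: [0.4825, -0.1961, 0.0137]
tool_rot: [0.989, -0.147, -0.001, 0.0]
ft_force: [-0.8, -0.0, 0.4]
gripper_width: 0.043
finger_force: 0.0
```

{"fn": "carry_out", "kwargs": {"increments": [{"dx": 0,"dy": 0,"dz": 0,"ax": 0,"ay": 0,"az": 0,"jaw": -0.3},{"dx": 0,"dy": 0,"dz": 0,"ax": 0,"ay": 0,"az": 0,"jaw": -1},{"dx": 0,"dy": 0,"dz": 0,"ax": 0,"ay": 0,"az": 0,"jaw": -1},{"dx": 0,"dy": 0,"dz": 0,"ax": 0,"ay": 0,"az": 0,"jaw": -1},{"dx": 0,"dy": 0,"dz": 0,"ax": 0,"ay": 0,"az": 0,"jaw": -1},{"dx": 0,"dy": 0,"dz": 0,"ax": 0,"ay": 0,"az": 0,"jaw": -1},{"dx": 0,"dy": 0,"dz": 0,"ax": 0,"ay": 0,"az": 0,"jaw": -1},{"dx": 0,"dy": 0,"dz": 0,"ax": 0,"ay": 0,"az": 0,"jaw": -1}], "grip_force": 60}}

```text
clock: 2.82
tool_pos: [0.4842, -0.1953, 0.0153]
tool_rot: [0.989, -0.146, 0.001, 0.0]
ft_force: [-1.0, -0.1, 6.2]
gripper_width: 0.0225
finger_force: 61.0
```

Gripped: 22.5 mm opening at 61 N. I'll lift now.

{"fn": "carry_out", "kwargs": {"increments": [{"dx": 0,"dy": 0,"dz": -0.6,"ax": 0,"ay": 0,"az": 0,"jaw": -1},{"dx": -0.5,"dy": 0,"dz": -2,"ax": 0,"ay": 0,"az": 0,"jaw": -1},{"dx": -1.5,"dy": 0,"dz": -3.5,"ax": 0,"ay": 0,"az": 0,"jaw": -1},{"dx": -3,"dy": 0,"dz": -5,"ax": 0,"ay": 0,"az": 0,"jaw": -1},{"dx": -4.5,"dy": 0,"dz": -6,"ax": 0,"ay": 0,"az": 0,"jaw": -1},{"dx": -5,"dy": 0,"dz": -6,"ax": 0,"ay": 0,"az": -2,"jaw": -1},{"dx": -5,"dy": 0,"dz": -6,"ax": 0,"ay": 0,"az": -5,"jaw": -1},{"dx": -5,"dy": 0,"dz": -6,"ax": 0,"ay": 0,"az": -8,"jaw": -1}]}}

```text
clock: 3.48
tool_pos: [0.4349, -0.18, 0.0747]
tool_rot: [0.997, -0.075, -0.0, 0.0]
ft_force: [0.6, 0.2, -1.0]
gripper_width: 0.0226
finger_force: 60.1
```

```bash
python3 -c "
from h import *
plan([.4435,.0353,.075],6.3)"
```

```text
shift cm [ -2.3893 -21.4096  -0.034 ] turn deg [  0.0116   0.0025 -14.9592] tcp [ 0.4349 -0.18    0.0747] t 3.4833
```

{"fn": "carry_out", "kwargs": {"increments": [{"dx": -0.4,"dy": -2.5,"dz": 0,"ax": 0,"ay": 0,"az": -2,"jaw": -1},{"dx": -0.8,"dy": -5.5,"dz": 0,"ax": 0,"ay": 0,"az": -4,"jaw": -1},{"dx": -1.2,"dy": -8.5,"dz": 0,"ax": 0,"ay": 0,"az": -6,"jaw": -1},{"dx": -1.6,"dy": -11.5,"dz": 0,"ax": 0,"ay": 0,"az": -8,"jaw": -1},{"dx": -2,"dy": -14.5,"dz": 0,"ax": 0,"ay": 0,"az": -10.5,"jaw": -1},{"dx": -2.4,"dy": -17.5,"dz": 0,"ax": 0,"ay": 0,"az": -13,"jaw": -1},{"dx": -2.4,"dy": -20,"dz": 0,"ax": 0,"ay": 0,"az": -15,"jaw": -1},{"dx": -2.4,"dy": -21.4,"dz": 0,"ax": 0,"ay": 0,"az": -15,"jaw": -1}]}}

```text
clock: 4.15
tool_pos: [0.4445, 0.0385, 0.0746]
tool_rot: [0.998, 0.057, 0.0, -0.001]
ft_force: [0.4, -0.2, -1.0]
gripper_width: 0.0226
finger_force: 60.1
```

```bash
python3 - <<'E'
from h import *
plan([.4435,.0353,.050],6.3)
s=snap('top'); cv2.imwrite('pics/t2.png',cv2.convertScaleAbs(cv2.resize(s['color'][90:300,110:390],(800,600),interpolation=cv2.INTER_CUBIC),alpha=1.4))
E
```

```text
shift cm [-0.1388  0.3067  2.4609] turn deg [-0.0699 -0.0421  0.1957] tcp [0.4445 0.0385 0.0746] t 4.15
```

View pics/t2.png

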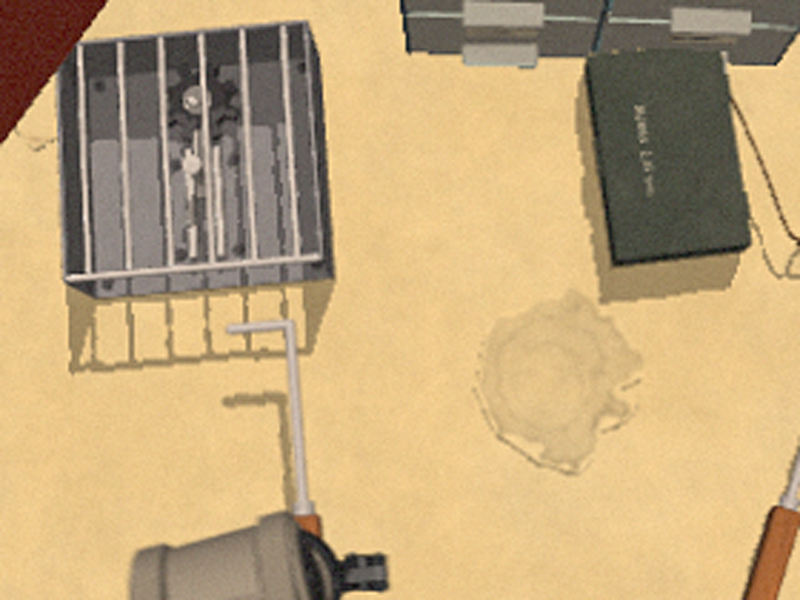

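The hook is held level in front of the guard, with its elbow at (292,323), tip at (230,329) and the rod meeting the ferrule at (305,505). Now I'll compute its position in the knob frame.

```bash
python3 - <<'E'
from h import *
s=load('top');f=280/800
K=np.array([.7536,.1395]);a=np.radians(6.2);x=np.array([np.cos(a),np.sin(a)]);y=np.array([-x[1],x[0]])
o=bot.get_obs();print(o['tool_pos'])
P={}
for n,u,v,z in [('elbow',291,323,.072),('tip',229,329,.072),('ferr',305,505,.072),('knob',193,162,.07),('tcp',0,0,0)]:
    p=onz(s,110+u*f,90+v*f,z)[:2] if z else o['tool_pos'][:2]; P[n]=p
    print(n,p,'guard',(p-K)@x,(p-K)@y, 'depth',dep(s,110+u*f,90+v*f) if z else '')
print('rod yaw',np.degrees(np.arctan2(*(P['elbow']-P['ferr'])[::-1])))
E
```

```text
[0.4452 0.0405 0.0748]
elbow [0.6309 0.0566] guard -0.13091684495846392 -0.06911675529916463 depth [0.6301 0.0558 0.0786]
tip [0.6251 0.104 ] guard -0.13154014517813553 -0.02142651752253648 depth [0.6249 0.1035 0.0745]
ferr [0.4935 0.0411] guard -0.26922442369067434 -0.06977372381810393 depth [0.4936 0.0399 0.0814]
knob [0.7552 0.1389] guard 0.001536029790050694 -0.0007292925991362673 depth [0.7554 0.1391 0.0691]
tcp [0.4452 0.0405] guard -0.3172703271591649 -0.06511273865571707 depth 
rod yaw 6.472156021057894
```

{"fn": "carry_out", "kwargs": {"increments": [{"dx": 0,"dy": 0.4,"dz": 1.3,"ax": 0,"ay": 0,"az": 0,"jaw": -1},{"dx": 0,"dy": 0.4,"dz": 2.6,"ax": 0,"ay": 0,"az": 0,"jaw": -1},{"dx": 1,"dy": 0.4,"dz": 2.6,"ax": 0,"ay": 0,"az": 0,"jaw": -1},{"dx": 2.5,"dy": 0.4,"dz": 2.6,"ax": 0,"ay": 0,"az": 0,"jaw": -1},{"dx": 4,"dy": 0.4,"dz": 2.6,"ax": 0,"ay": 0,"az": 0,"jaw": -1},{"dx": 5.5,"dy": 0.4,"dz": 2.6,"ax": 0,"ay": 0,"az": 0,"jaw": -1},{"dx": 7,"dy": 0.4,"dz": 2.6,"ax": 0,"ay": 0,"az": 0,"jaw": -1},{"dx": 7.5,"dy": 0.4,"dz": 2.6,"ax": 0,"ay": 0,"az": 0,"jaw": -1}]}}

```text
clock: 4.87
tool_pos: [0.5231, 0.0391, 0.0492]
tool_rot: [0.999, 0.054, 0.002, -0.0]
ft_force: [0.1, 0.6, -0.8]
gripper_width: 0.0228
finger_force: 60.1
```

{"fn": "carry_out", "kwargs": {"increments": [{"dx": 1,"dy": 0,"dz": 0,"ax": 0,"ay": 0,"az": 0,"jaw": -1},{"dx": 2,"dy": 0,"dz": 0,"ax": 0,"ay": 0,"az": 0,"jaw": -1},{"dx": 3.2,"dy": 0,"dz": 0,"ax": 0,"ay": 0,"az": 0,"jaw": -1},{"dx": 4.4,"dy": 0,"dz": 0,"ax": 0,"ay": 0,"az": 0,"jaw": -1},{"dx": 5.6,"dy": 0,"dz": 0,"ax": 0,"ay": 0,"az": 0,"jaw": -1},{"dx": 6.8,"dy": 0,"dz": 0,"ax": 0,"ay": 0,"az": 0,"jaw": -1},{"dx": 7.7,"dy": 0,"dz": 0,"ax": 0,"ay": 0,"az": 0,"jaw": -1},{"dx": 7.7,"dy": 0,"dz": 0,"ax": 0,"ay": 0,"az": 0,"jaw": -1}]}}

```text
clock: 5.53
tool_pos: [0.5983, 0.0475, 0.0486]
tool_rot: [0.999, 0.054, 0.001, -0.0]
ft_force: [0.6, 0.0, -1.0]
gripper_width: 0.0224
finger_force: 60.1
```

```bash
python3 - <<'E'
from h import *
o=bot.get_obs();print(o['tool_pos'],o['ft_force'])
s=snap('top'); cv2.imwrite('pics/t3.png',cv2.convertScaleAbs(cv2.resize(s['color'][90:195,120:260],(800,600),interpolation=cv2.INTER_CUBIC),alpha=1.5))
E
```

```text
[0.5983 0.0475 0.0486] [ 0.5605  0.0211 -1.0112]
```

View pics/t3.png

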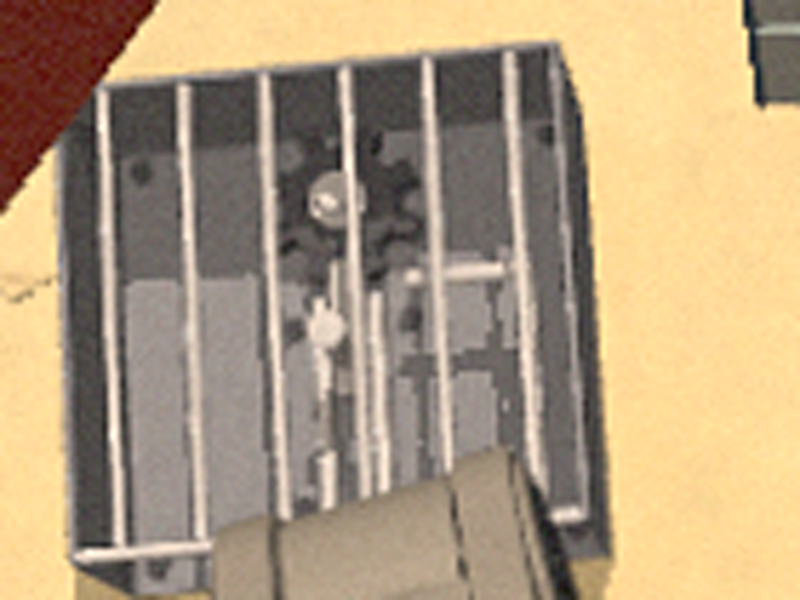

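The prong spans (405–512, ~271) inside the guard, to the right of and behind the knob cap at (326,327). I'll check the gap.

```bash
python3 - <<'E'
from h import *
s=load('top');f=.175
K=np.array([.7536,.1395]);a=np.radians(6.2);x=np.array([np.cos(a),np.sin(a)]);y=np.array([-x[1],x[0]])
for n,u,v,z in [('elbow',508,268,.046),('tip',403,276,.046),('knob',326,327,.07)]:
    p=onz(s,120+u*f,90+v*f,z)[:2]; print(n,p,'guard',(p-K)@x,(p-K)@y)
E
```

```text
elbow [0.7851 0.0734] guard 0.024126300553827203 -0.06912004741624142
tip [0.781  0.1153] guard 0.024640689044232077 -0.027024324071404145
knob [0.754 0.14 ] guard 0.0004441267202879322 0.00045309895431461407
```

{"fn": "carry_out", "kwargs": {"increments": [{"dx": 0,"dy": -0.8,"dz": 0,"ax": 0,"ay": 0,"az": 0,"jaw": -1},{"dx": 0,"dy": -1.8,"dz": 0,"ax": 0,"ay": 0,"az": 0,"jaw": -1},{"dx": 0,"dy": -2.8,"dz": 0,"ax": 0,"ay": 0,"az": 0,"jaw": -1},{"dx": 0,"dy": -3.8,"dz": 0,"ax": 0,"ay": 0,"az": 0,"jaw": -1},{"dx": 0,"dy": -4.7,"dz": 0,"ax": 0,"ay": 0,"az": 0,"jaw": -1},{"dx": 0,"dy": -4.7,"dz": 0,"ax": 0,"ay": 0,"az": 0,"jaw": -1},{"dx": -0.4,"dy": -4.7,"dz": 0,"ax": 0,"ay": 0,"az": 0,"jaw": -1},{"dx": -0.8,"dy": -4.7,"dz": 0,"ax": 0,"ay": 0,"az": 0,"jaw": -1}]}}

```text
clock: 6.25
tool_pos: [0.5829, 0.0927, 0.0482]
tool_rot: [0.999, 0.054, -0.0, 0.0]
ft_force: [-0.8, -0.5, -1.6]
gripper_width: 0.0226
finger_force: 60.1
```

{"fn": "carry_out", "kwargs": {"increments": [{"dx": -0.5,"dy": 0,"dz": 0,"ax": 0,"ay": 0,"az": 0,"jaw": -1},{"dx": -1,"dy": 0,"dz": 0,"ax": 0,"ay": 0,"az": 0,"jaw": -1},{"dx": -1.5,"dy": 0,"dz": 0,"ax": 0,"ay": 0,"az": 0,"jaw": -1},{"dx": -2,"dy": 0,"dz": 0,"ax": 0,"ay": 0,"az": 0,"jaw": -1},{"dx": -2.5,"dy": 0,"dz": 0,"ax": 0,"ay": 0,"az": 0,"jaw": -1},{"dx": -3,"dy": 0,"dz": 0,"ax": 0,"ay": 0,"az": 0,"jaw": -1},{"dx": -3.5,"dy": 0,"dz": 0,"ax": 0,"ay": 0,"az": 0,"jaw": -1},{"dx": -4,"dy": 0,"dz": 0,"ax": 0,"ay": 0,"az": 0,"jaw": -1}]}}

```text
clock: 6.92
tool_pos: [0.5431, 0.0884, 0.0484]
tool_rot: [0.999, 0.054, 0.0, 0.0]
ft_force: [2.5, -0.3, -1.3]
gripper_width: 0.0225
finger_force: 60.0
```

The wrist force is +2.5 N in x, so the bolt is being dragged. I'll keep pulling slowly to the stop.

{"fn": "carry_out", "kwargs": {"increments": [{"dx": -0.3,"dy": 0,"dz": 0,"ax": 0,"ay": 0,"az": 0,"jaw": -1},{"dx": -0.6,"dy": 0,"dz": 0,"ax": 0,"ay": 0,"az": 0,"jaw": -1},{"dx": -0.9,"dy": 0,"dz": 0,"ax": 0,"ay": 0,"az": 0,"jaw": -1},{"dx": -1.1,"dy": 0,"dz": 0,"ax": 0,"ay": 0,"az": 0,"jaw": -1},{"dx": -1.2,"dy": 0,"dz": 0,"ax": 0,"ay": 0,"az": 0,"jaw": -1},{"dx": -1.3,"dy": 0,"dz": 0,"ax": 0,"ay": 0,"az": 0,"jaw": -1},{"dx": -1.4,"dy": 0,"dz": 0,"ax": 0,"ay": 0,"az": 0,"jaw": -1},{"dx": -1.5,"dy": 0,"dz": 0,"ax": 0,"ay": 0,"az": 0,"jaw": -1}]}}

```text
clock: 7.58
tool_pos: [0.5286, 0.0872, 0.0483]
tool_rot: [0.999, 0.054, 0.0, 0.0]
ft_force: [2.7, -1.6, -1.3]
gripper_width: 0.0229
finger_force: 60.1
```

{"fn": "carry_out", "kwargs": {"increments": [{"dx": -0.1,"dy": 0,"dz": 0,"ax": 0,"ay": 0,"az": 0,"jaw": -1},{"dx": -0.2,"dy": 0,"dz": 0,"ax": 0,"ay": 0,"az": 0,"jaw": -1},{"dx": -0.3,"dy": 0,"dz": 0,"ax": 0,"ay": 0,"az": 0,"jaw": -1},{"dx": -0.4,"dy": 0,"dz": 0,"ax": 0,"ay": 0,"az": 0,"jaw": -1},{"dx": -0.5,"dy": 0,"dz": 0,"ax": 0,"ay": 0,"az": 0,"jaw": -1},{"dx": -0.6,"dy": 0,"dz": 0,"ax": 0,"ay": 0,"az": 0,"jaw": -1},{"dx": -0.6,"dy": 0,"dz": 0,"ax": 0,"ay": 0,"az": 0,"jaw": -1},{"dx": -0.6,"dy": 0,"dz": 0,"ax": 0,"ay": 0,"az": 0,"jaw": -1}]}}

```text
clock: 8.25
tool_pos: [0.527, 0.0877, 0.0496]
tool_rot: [0.999, 0.054, 0.005, -0.001]
ft_force: [11.0, 1.1, -3.2]
gripper_width: 0.0226
finger_force: 59.7
```

```bash
python3 - <<'E'
from h import *
o=bot.get_obs();print(o['tool_pos'],o['ft_force'],o['wrist_torque'])
s=snap('top'); cv2.imwrite('pics/t4.png',cv2.convertScaleAbs(cv2.resize(s['color'][90:195,120:260],(800,600),interpolation=cv2.INTER_CUBIC),alpha=1.5))
E
```

```text
[0.527  0.0877 0.0496] [10.9846  1.0989 -3.2143] [ 0.0342 -1.6655 -0.4022]
```

View pics/t4.png

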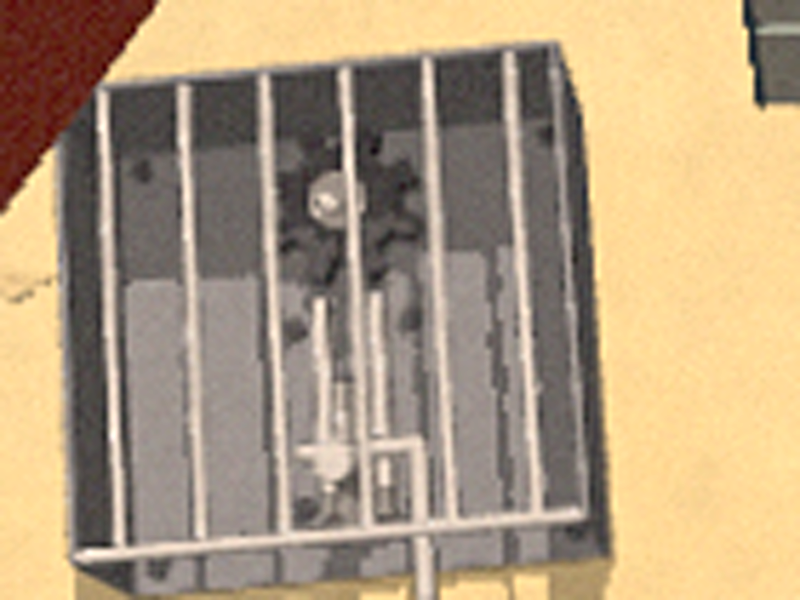

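At the stop: 11 N, the arm is held about 4 mm short of its command, and the knob cap is now at (332,462). I'll unhook by going forward, right, then out.

{"fn": "carry_out", "kwargs": {"increments": [{"dx": 0.6,"dy": 0,"dz": 0,"ax": 0,"ay": 0,"az": 0,"jaw": -1},{"dx": 1.2,"dy": 0,"dz": 0,"ax": 0,"ay": 0,"az": 0,"jaw": -1},{"dx": 1.7,"dy": 0,"dz": 0,"ax": 0,"ay": 0,"az": 0,"jaw": -1},{"dx": 1.7,"dy": 0.8,"dz": 0,"ax": 0,"ay": 0,"az": 0,"jaw": -1},{"dx": 1.7,"dy": 1.9,"dz": 0,"ax": 0,"ay": 0,"az": 0,"jaw": -1},{"dx": 1.7,"dy": 3.1,"dz": 0,"ax": 0,"ay": 0,"az": 0,"jaw": -1},{"dx": 1.7,"dy": 4.3,"dz": 0,"ax": 0,"ay": 0,"az": 0,"jaw": -1},{"dx": 1.7,"dy": 4.8,"dz": 0,"ax": 0,"ay": 0,"az": 0,"jaw": -1}]}}

```text
clock: 8.97
tool_pos: [0.5443, 0.0368, 0.048]
tool_rot: [0.999, 0.052, -0.001, 0.001]
ft_force: [-0.4, -0.4, -0.3]
gripper_width: 0.0225
finger_force: 60.1
```

```bash
python3 - <<'E'
from h import *
o=bot.get_obs();print(o['tool_pos'],o['ft_force'],o['wrist_torque'])
s=snap('top'); cv2.imwrite('pics/t5.png',cv2.convertScaleAbs(cv2.resize(s['color'][90:195,120:260],(800,600),interpolation=cv2.INTER_CUBIC),alpha=1.5))
K=np.array([.7536,.1395]);a=np.radians(6.2);x=np.array([np.cos(a),np.sin(a)]);y=np.array([-x[1],x[0]])
p=o['tool_pos'][:2];print('tcp guard',(p-K)@x,(p-K)@y)
E
```

```text
[0.5443 0.0368 0.048 ] [-0.382  -0.4404 -0.3038] [-0.0509  0.0225  0.002 ]
tcp guard -0.21917516687179361 -0.07954323008579926
```

View pics/t5.png

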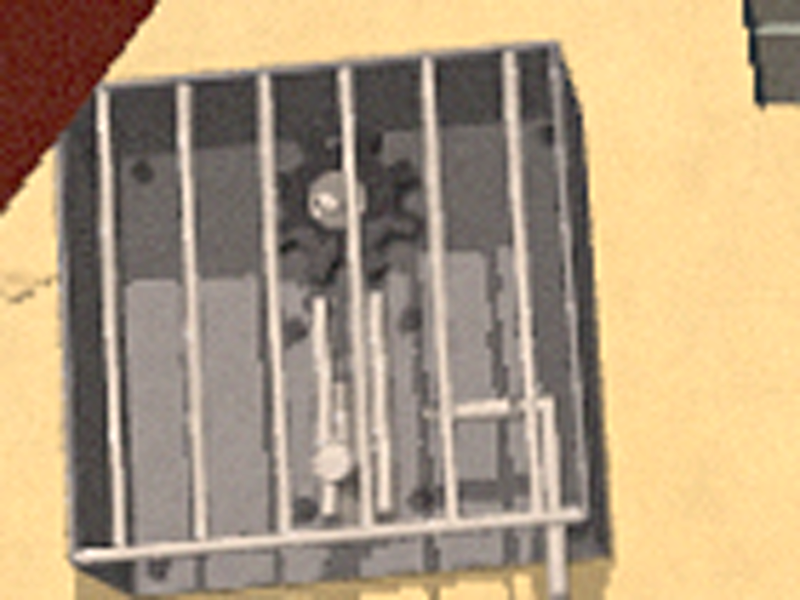

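The tip is at (430,412), clear of the knob, which stayed back at (333,462). I'll withdraw.

{"fn": "carry_out", "kwargs": {"increments": [{"dx": -1,"dy": -0.2,"dz": 0,"ax": 0,"ay": 0,"az": 0,"jaw": -1},{"dx": -2.2,"dy": -0.3,"dz": 0,"ax": 0,"ay": 0,"az": 0,"jaw": -1},{"dx": -3.5,"dy": -0.4,"dz": 0,"ax": 0,"ay": 0,"az": 0,"jaw": -1},{"dx": -4.8,"dy": -0.5,"dz": 0,"ax": 0,"ay": 0,"az": 0,"jaw": -1},{"dx": -6.1,"dy": -0.5,"dz": 0,"ax": 0,"ay": 0,"az": 0,"jaw": -1},{"dx": -7.4,"dy": -0.5,"dz": 0,"ax": 0,"ay": 0,"az": 0,"jaw": -1},{"dx": -8.7,"dy": -0.5,"dz": 0,"ax": 0,"ay": 0,"az": 0,"jaw": -1},{"dx": -9.5,"dy": -0.5,"dz": 0,"ax": 0,"ay": 0,"az": 0,"jaw": -1}]}}

```text
clock: 9.68
tool_pos: [0.447, 0.0359, 0.0481]
tool_rot: [0.999, 0.055, -0.001, 0.0]
ft_force: [-0.4, -1.2, -0.9]
gripper_width: 0.023
finger_force: 60.1
```

```bash
python3 - <<'E'
from h import *
plan([.455,-.095,.048],-10)
E
```

```text
shift cm [-0.6316 13.0951  0.0164] turn deg [ 0.0222  0.1114 16.2576] tcp [0.447  0.0359 0.0481] t 9.6833
```

{"fn": "carry_out", "kwargs": {"increments": [{"dx": -0.2,"dy": 1.5,"dz": 0,"ax": 0,"ay": 0,"az": 2,"jaw": -1},{"dx": -0.4,"dy": 3.5,"dz": 0,"ax": 0,"ay": 0,"az": 4,"jaw": -1},{"dx": -0.5,"dy": 5.5,"dz": 0,"ax": 0,"ay": 0,"az": 7,"jaw": -1},{"dx": -0.6,"dy": 7.5,"dz": 0,"ax": 0,"ay": 0,"az": 10,"jaw": -1},{"dx": -0.6,"dy": 9.5,"dz": 0,"ax": 0,"ay": 0,"az": 13,"jaw": -1},{"dx": -0.6,"dy": 11.5,"dz": 0.5,"ax": 0,"ay": 0,"az": 16,"jaw": -1},{"dx": -0.6,"dy": 13,"dz": 1.2,"ax": 0,"ay": 0,"az": 16.3,"jaw": -1},{"dx": -0.6,"dy": 13.1,"dz": 2,"ax": 0,"ay": 0,"az": 16.3,"jaw": -1}]}}

```text
clock: 10.35
tool_pos: [0.4583, -0.0995, 0.0279]
tool_rot: [0.996, -0.091, 0.001, 0.001]
ft_force: [0.8, 0.0, -0.9]
gripper_width: 0.0227
finger_force: 60.0
```

{"fn": "carry_out", "kwargs": {"increments": [{"dx": 0,"dy": 0,"dz": 0.4,"ax": 0,"ay": 0,"az": 0,"jaw": -1},{"dx": 0,"dy": 0,"dz": 0.7,"ax": 0,"ay": 0,"az": 0,"jaw": -1},{"dx": 0,"dy": 0,"dz": 0.9,"ax": 0,"ay": 0,"az": 0,"jaw": -1},{"dx": 0,"dy": 0,"dz": 1.05,"ax": 0,"ay": 0,"az": 0,"jaw": -1},{"dx": 0,"dy": 0,"dz": 1.15,"ax": 0,"ay": 0,"az": 0,"jaw": -1},{"dx": 0,"dy": 0,"dz": 1.2,"ax": 0,"ay": 0,"az": 0,"jaw": -1},{"dx": 0,"dy": 0,"dz": 1.25,"ax": 0,"ay": 0,"az": 0,"jaw": -1},{"dx": 0,"dy": 0,"dz": 1.25,"ax": 0,"ay": 0,"az": 0,"jaw": -1}]}}

```text
clock: 11.02
tool_pos: [0.4579, -0.0953, 0.0159]
tool_rot: [0.996, -0.088, 0.0, 0.0]
ft_force: [-0.2, -0.3, -1.0]
gripper_width: 0.0229
finger_force: 60.1
```

{"fn": "carry_out", "kwargs": {"increments": [{"dx": 0,"dy": 0,"dz": 0.05,"ax": 0,"ay": 0,"az": 0,"jaw": -1},{"dx": 0,"dy": 0,"dz": 0.1,"ax": 0,"ay": 0,"az": 0,"jaw": -1},{"dx": 0,"dy": 0,"dz": 0.1,"ax": 0,"ay": 0,"az": 0,"jaw": -1},{"dx": 0,"dy": 0,"dz": 0.1,"ax": 0,"ay": 0,"az": 0,"jaw": -0.3},{"dx": 0,"dy": 0,"dz": 0.1,"ax": 0,"ay": 0,"az": 0,"jaw": -0.2},{"dx": 0,"dy": 0,"dz": 0.1,"ax": 0,"ay": 0,"az": 0,"jaw": 0},{"dx": 0,"dy": 0,"dz": 0.1,"ax": 0,"ay": 0,"az": 0,"jaw": 0.3},{"dx": 0,"dy": 0,"dz": 0.1,"ax": 0,"ay": 0,"az": 0,"jaw": 0.5}]}}

```text
clock: 11.68
tool_pos: [0.4578, -0.0955, 0.0147]
tool_rot: [0.996, -0.088, 0.0, 0.0]
ft_force: [-0.2, -0.7, -0.0]
gripper_width: 0.0642
finger_force: 0.0
```

{"fn": "carry_out", "kwargs": {"increments": [{"dx": 0,"dy": 0,"dz": 0,"ax": 0,"ay": 0,"az": 0,"jaw": 0.5},{"dx": 0,"dy": 0,"dz": -0.5,"ax": 0,"ay": 0,"az": 0,"jaw": 0.5},{"dx": 0,"dy": 0,"dz": -2,"ax": 0,"ay": 0,"az": 0,"jaw": 0.5},{"dx": 0,"dy": 0,"dz": -4,"ax": 0,"ay": 0,"az": 0,"jaw": 0.5},{"dx": 0,"dy": 0,"dz": -7,"ax": 0,"ay": 0,"az": 0,"jaw": 0.5},{"dx": 0,"dy": 0,"dz": -10,"ax": 0,"ay": 0,"az": 0,"jaw": 0.5},{"dx": 0,"dy": 0,"dz": -13,"ax": 0,"ay": 0,"az": 0,"jaw": 0.5},{"dx": 0,"dy": 0,"dz": -15,"ax": 0,"ay": 0,"az": 0,"jaw": 0.5}]}}

```text
clock: 12.35
tool_pos: [0.4588, -0.0956, 0.168]
tool_rot: [0.996, -0.088, 0.002, 0.0]
ft_force: [0.3, 0.1, -1.1]
gripper_width: 0.0642
finger_force: 0.0
```

```bash
python3 - <<'E'
from h import *
s=snap('scene'); cv2.imwrite('pics/s6.png',cv2.resize(s['color'],(800,600),interpolation=cv2.INTER_CUBIC))
E
```

```text
(no output)
```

View pics/s6.png

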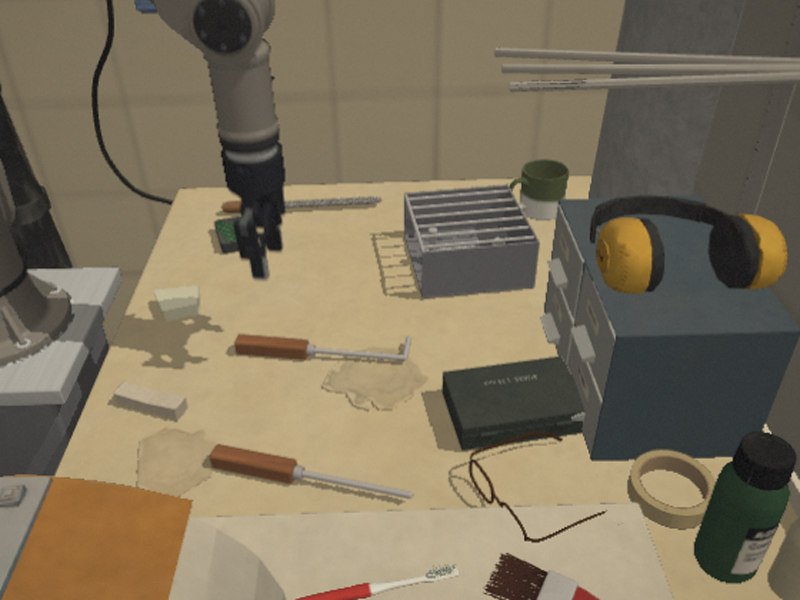

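The hooked rod lies flat on the bench at (235–410, 345), outside the guard. The straight rod is unmoved at (210–412, 470), the knob is at the front of its travel, and the gripper is clear.

```bash
python3 -c "
from station import bot
print(bot.job_done())"
```

```text
the job is handed in; nothing more can be done
None
```

I drew the bolt fully back to its stop, took the hook out and laid it flat on the bench outside the guard, left the straight rod where it was, and handed the job in at about 12.4 s of the 48 s; no verdict was returned.

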